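Lock the label roll: set the brake, snap the retaining cap home and hold it

TASK

Get the label dispenser ready: first turn its black brake knob clockwise until the white pointer stands at the red mark, then pick up the orange retaining cap and press it straight down onto the spindle stud on top of the label roll until it clicks and sits fully home. Keep pressing after the click: finish still gripping the cap and pushing it down firmly (about 10 N) against its seat, with the knob still at the mark and the other things on the bench left where they are.

Things in the scene. Friction and masses are not known exactly. Their poses are not given: they have to be found in the camera images.
- dispenser: Fixed label dispenser: blue base plate 120 (x) by 260 (y) by 12 mm; origin: centre of its underside, on the bench. At its y = +70 mm a white label roll 80 mm across, top 52 mm above the bench, with a steel peel plate 56 mm wide and 58 mm high at x = -55 mm. At its y = -70 mm the brake knob.
- spindle: Top of the roll's spindle: dark seat disc 52 mm across with an aluminium stud on it. Origin on the stud's axis at the seat's upper face, 56 mm above the bench; z up. Stud 21 mm in diameter up to 14 mm above the seat, then tapered to 12 mm at its tip, 22 mm above the seat. The seat is a rigid stop.
- noses (a point): On the stud's axis, 8.5 mm above the seat: height of four brass spring noses (8 mm balls, 28 mm across). Cap coming down: its lip meets them with its origin 12 mm above the seat; the push peaks at 5 to 10 N about 10 mm up, then drops: from 8 to 1 mm they snap out over the lip and draw the cap down with up to 12 N (may trip a force stop too); then the seat.
- cap: Orange retaining cap, loose, about 40 g, upright on the bench, mouth down. Origin: centre of its underside, z up. Flange 48 mm across, 4 mm thick, above it a ribbed round grip barrel 36 mm across, up to 34 mm, closed top. Hole through the flange (the lip) 24 mm across, bore above it 29 mm, 30 mm deep in all. Home: origin at that of spindle.
- knob_grip (a point): On the brake knob's vertical axis, 44.5 mm above the bench, the height to grip. Black skirt 56 mm across with a bar grip 42 mm long, 14 mm wide, from 21 to 52 mm above the bench, lying along the pointer (the point's x axis). Friction 0.04 N m; stays where it is left.
- pointer_tip (a point): Tip of the white pointer at the knob's foot, 34 mm from the knob's axis, about 21 mm above the bench.
- red_mark (a point): Inner part of the red mark (14 by 7 mm, radial) on the white dial around the knob, 34 mm from the knob's axis; in plan the pointer tip shall lie on this point. The mark does not move during the job.
- brake_knob (a joint): Angle of the brake knob (rad), grows clockwise seen from above; 0 points to the dispenser's -x; stops at 0 and 3.0.
- dial_mark (a joint): Angle of the red mark (rad) in the same measure as joint brake_knob: the pointer stands at the mark when both are equal. The mark always lies 0.4 to 1.4 rad clockwise of the pointer's start.
- spare_roll: Bystander: spare white label roll lying flat, 76 mm across, 40 mm high; origin at the centre of its underside.
- tape_roll: Bystander: amber roll of packing tape lying flat, 92 mm across, 48 mm high; origin at the centre of its underside.
- carton: Bystander: small cardboard carton 70 x 100 mm, 45 mm high; origin at the centre of its underside.
There are look-alikes about, which are no part of the job. Several things look just like the cap: the one meant starts farthest to the robot's left.

How it is judged (in metres and radians):
On the way, in this order (a step that is already met when the one before it is completed fails the run):
1. the knob's pointer stands at the red mark, at rest (horizontal distance between pointer_tip and red_mark below 0.005 m and velocity of joint brake_knob between -0.1 and 0.1 rad/s), for 0.3 s.
2. the cap has clicked over the stud's noses and sits fully home (z of cap in the frame of spindle between -0.002 and 0.002 m and horizontal distance between cap and spindle below 0.004 m and angle between cap's own z axis and vertical below 0.1 rad), for 0.2 s.
At the end, for the whole second after the job is handed in: Cap home on the stud (underside within 2 mm of the seat, 4 mm of the axis, upright within 0.1 rad), touched by the fingers with over 3 N and still pressed on its seat with over 4 N; knob pointer tip within 5 mm (about 8 degrees) of the red mark (all of step 2 and horizontal distance between pointer_tip and red_mark below 0.005 m and contact force between cap and spindle above 4 N and contact force between the fingers and cap above 3 N); the arm keeps its last pose, push and grip.
It fails at once if the spare roll is pushed away (more than 20 mm) (distance of spare_roll from where it was at the start of the episode above 0.02 m).
It fails at once if the tape roll is pushed away (more than 20 mm) (distance of tape_roll from where it was at the start of the episode above 0.02 m).
It fails at once if the carton is pushed away (more than 20 mm) (distance of carton from where it was at the start of the episode above 0.02 m).
It also fails if it takes over 64 s, if anything falls off the work surface, if the arm or the gripper's body presses on something with over 40 N, if the wrist force passes 120 N, or if a joint passes its speed limit or range.

ROBOT

A 6-joint arm with a two-finger parallel gripper is mounted at the origin on the work surface. World frame = base frame: x ahead of the robot, y to its left, z up, the work surface at z = 0. Lengths are in mm, angles in rad, forces in N, time in s.
With the tool pointing down it reaches from about 400 to 925 mm from the base axis. Payload 12.5 kg.
Tool frame: the origin (TCP) lies between the finger pads; the fingertips stand 19 mm ahead of it and the grasp point (between the pads) is the TCP (env.nose_length is the distance from the TCP to the fingertips, in mm); z points along the fingers, y is the line along which they close (so a half turn about z gives the same grasp; the last joint's range is limited). The gripper opens to 95 mm and grips with 3 to 60 N. Pads are 20 mm wide; open, the fingers measure 119 mm over their backs; the gripper's body (75 mm by 180 mm) begins 59 mm behind the grasp point.
Start: joints at [-1.437, 0.491, 1.559, -0, 1.092, -0.106], TCP at [148.465, -607.127, 233.661] pointing down, gripper open.
Joint ranges: [-3.1, 3.1], [-0.84, 2.19], [0.05, 2.79], [-1.13, 4.28], [0.06, 2.93], [-2.69, 2.69]. Speed limits (rad/s): [2.22, 2.22, 2.79, 3.14, 3.14, 3.14].

INTERFACE

Orientations are given as [roll, pitch, yaw] about the fixed x, y, z axes, in that order (R = Rz(yaw) Ry(pitch) Rx(roll)).
In Python, from cell import env gives the robot as it stands. The module is installed in compiled form; this text tells all that it offers.
- The arm moves only by the tool drive_tool, never from a script. Its argument "rows" is a list that holds one entry, the list of rows, each a list of 7 numbers: the shift along the tool's x, y, z scaled (see below), then the turn, a rotation vector about the tool's x, y, z scaled (see below), then the opening, from 0 (shut) to 1 (fully open). In form: [[[tx, ty, tz, ax, ay, az, jaw], ...]]. A call has 1 to 5 rows; each row shifts and turns the commanded pose from where the row before left it, along the tool's axes as they then stand; what a row does not reach is not made up. The controller multiplies each number of a shift by 250 mm and each number of a turn by 180 degrees. A row lasts 1/8 s, in which the tool goes at most 62.5 mm and 10.7 degrees, less where a joint would pass 70% of its speed; a pose out of reach is approached as far as the arm can. A call with a number of a shift or a turn outside -1 to 1 is refused whole. A call with a gripper value outside its range is refused whole. The fingers move at their own pace and stop on an object; the grip force is fixed at half the most. Time passes only in rows, so rows that do not move let the fingers close. It gives the time, the measured TCP pose, the force, the opening and the grip force at its end, in the units of the state.
- env.state(): the state, without advancing time (a new reading comes with each control period).
- env.read_camera(name): name is "scene" or "top" or "wrist"; returns a dict with "color" (420x560x3 uint8, blue, green, red), "camera_matrix" (3x3 intrinsics, pixels), "pose" (4x4, takes a point from camera to world coordinates). Camera axes: x right, y up, looking along -z (the intrinsics and any distortion apply to the point x, -y, -z); pixel columns grow to the right and rows downward; lengths in mm; the calibration is good to about 2 mm. A picture is of the moment at which its call begins. There is no depth.
- env.job_done(): hands the job in; it is judged then, once.
Trained networks look in a picture, given as the dict that the camera call returned (one of the last four; its "shot" number tells which), for a name from the list of things; names that differ only in an ending like _2 or _b are one class to them, and where a whole thing is asked for, a point or a joint stands for the part that bears it (a point fixed in the world has none). Each returns a list of dicts, best first, with "score" (0 to 1); they miss things now and then, are a little off and sometimes report something else, mostly with a low value. They report only what shows in the picture. A call takes as long as a camera call. They do not tell look-alikes from the thing itself.
- env.search_frame(name, picture): "at" ([x, y, z] in mm, in the coordinates of the camera as it stood for that picture, good to about 4 mm: the middle of the surface that is visible of it).
- env.place_of(name, picture): "at" ([x, y, z] in mm, in the coordinates of the camera as it stood for that picture, good to about 4 mm: a listed point, or the origin of a listed thing).
The state is a dict: "t": time; "joints": joint angles; "qvel": joint speeds; "tau": joint torques, N m; "eef_pos": TCP position; "tcp_rot": TCP orientation; "ft_force": force on the tool from outside, world axes, zero at the start; "moment": the same for the moment, N m; "opening": opening from 0.0 (shut) to 1.0 (fully open); "grip_force": force on a finger pad.
Only numpy, scipy, OpenCV 4.12 (cv2) and the standard library are available. Lean on these libraries where they do the work, as an engineer would, in place of code of your own. Each camera call takes 0.05 s, during which the arm holds its last target. There are 200 camera calls.

## Working session

There is one attempt and no reset: what is moved stays moved. The work goes in short steps, Python scripts to look and compute and a tool call to move; the robot and the scene stay as the last step left them, time stands still between calls to the robot, and variables do not carry over. Pictures are saved under pics/ and viewed, at most 10 in all, crops included, and the job is handed in when it is done.

Besides the shell and the picture viewer there is one more tool, called after "Call:" by a JSON object that holds its "name" and its "arguments". drive_tool: Moves the arm, as the interface text tells. Its arguments: {"type":"object","properties":{"rows":{"type":"array","items":{"type":"array","items":{"type":"array","items":{"type":"number","minimum":-1,"maximum":1}}}}},"required":["rows"]}

```bash
mkdir -p pics; cat > h.py <<'E'
import numpy as np, cv2
from cell import env
def w(p,at):
    return (np.array(p["pose"])@np.append(at,1))[:3]
def find(names,cam,f=env.place_of,p=None):
    p=p or env.read_camera(cam)
    for n in names:
        for d in f(n,p): print(cam,n,round(d["score"],2),w(p,d["at"]).round(1))
    return p
def pix(p,X):
    c=np.linalg.inv(p["pose"])@np.append(X,1); q=np.array(p["camera_matrix"])@[c[0],-c[1],-c[2]]
    return (q[:2]/q[2]).round(1)
def ray(p,uv,z):
    P=np.array(p["pose"]);d=np.linalg.inv(p["camera_matrix"])@[uv[0],uv[1],1]
    d=P[:3,:3]@[d[0],-d[1],-d[2]];o=P[:3,3]
    return (o+d*(z-o[2])/d[2]).round(1)
E
python3 - <<'E'
from h import *
N=["cap","spindle","noses","knob_grip","pointer_tip","red_mark","dispenser","spare_roll","tape_roll","carton"]
for c in("top","scene"):
    p=find(N,c); cv2.imwrite(f"pics/{c}0.png",p["color"])
    print(p["pose"][:3,3] if hasattr(p["pose"],"shape") else p["pose"])
print(env.state())
E
```

```text
top cap 0.9 [ 535.5 -331.     2. ]
top cap 0.87 [ 432.1 -248.6    3. ]
top cap 0.64 [ 319.  -324.8   -0.9]
top cap 0.62 [ 412.8 -340.1   -3.7]
top spindle 0.91 [527.4 159.7  54.2]
top noses 0.89 [524.2 156.1  61.8]
top knob_grip 0.94 [550.5  15.7  46.7]
top pointer_tip 0.88 [524.6  43.9  20.4]
top pointer_tip 0.34 [4.913e+02 4.035e+02 3.000e-01]
top red_mark 0.5 [768.7  91.7  -2.4]
top dispenser 0.6 [534.1  87.5  -1.3]
top spare_roll 0.64 [ 6.819e+02 -1.965e+02  2.000e-01]
top tape_roll 0.72 [4.927e+02 4.042e+02 2.000e-01]
top carton 0.76 [767.1  93.8  -1.7]
[ 394.38013266   41.72096059 1049.37149139]
scene cap 0.75 [ 414.1 -336.3   -1.6]
scene cap 0.65 [ 536.2 -328.2   -0.7]
scene cap 0.63 [ 4.343e+02 -2.501e+02 -1.000e-01]
scene cap 0.59 [ 319.7 -329.5    1.4]
scene spindle 0.68 [526.4 156.8  55. ]
scene knob_grip 0.69 [550.1  18.7  48.3]
scene pointer_tip 0.67 [523.4  38.7  20.1]
scene dispenser 0.65 [537.8  88.8   1.7]
scene spare_roll 0.77 [ 683.4 -198.3   -7.4]
scene tape_roll 0.86 [487.6 410.7  -1.8]
scene carton 0.95 [770.9  88.9   0.8]
[1200.41629769  467.08402853  992.26639692]
{'t': 1.1, 'joints': array([-1.43660036e+00,  4.90871736e-01,  1.55888439e+00,  4.16944854e-05,
        1.09166560e+00, -1.05609500e-01]), 'qvel': array([ 0.00053333,  0.00094589,  0.00010729, -0.00162672, -0.00021714,
        0.00188375]), 'tau': array([ 3.14226811e-03, -6.12476349e+01, -2.58433056e+01,  6.93137082e-02,
        4.46411397e-02, -6.72439469e-06]), 'eef_pos': array([ 148.47575552, -607.14052488,  233.68389424]), 'tcp_rot': array([ 3.14141879e+00, -1.87795845e-05,  2.39786252e-01]), 'ft_force': array([ 2.87179071e-01, -1.62203354e-04,  9.20034947e-01]), 'moment': array([-0.02350778, -0.02144969,  0.02820976]), 'grip_force': 0.0, 'opening': 1.004241711224268}
```

View pics/top0.png

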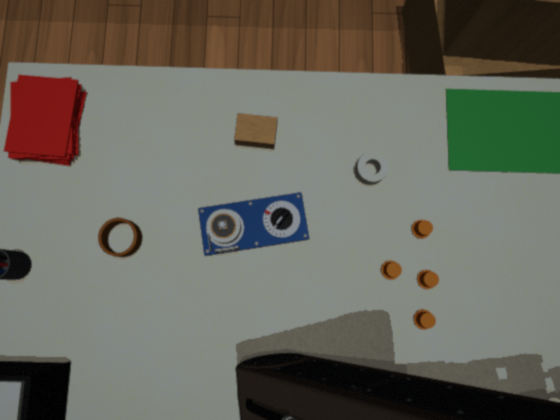

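View pics/scene0.png

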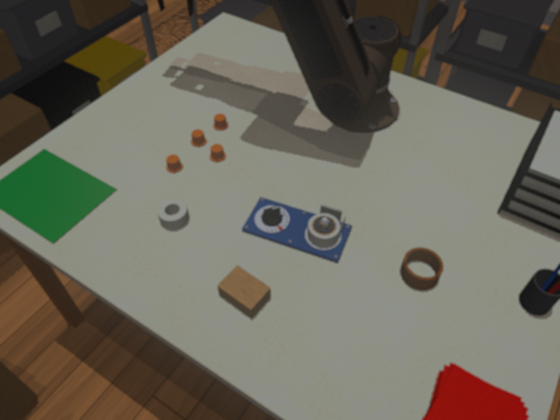

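Cap candidates in the top view: (423,229), (391,270), (428,279) and (424,320). The robot's left is +y, which is image left, so the one meant is (391,270), near (432,-249). The dispenser's dial is around (282,217).

```bash
python3 - <<'E'
from h import *
p=env.read_camera("top");I=p["color"]
a=cv2.resize(I[190:245,250:315],None,fx=8,fy=8,interpolation=cv2.INTER_CUBIC)
b=cv2.resize(I[215:270+65,370:445],None,fx=3.6,fy=3.6,interpolation=cv2.INTER_CUBIC)
h=max(a.shape[0],b.shape[0]);f=lambda x:cv2.copyMakeBorder(x,0,h-x.shape[0],0,0,0)
o=np.hstack([f(a),f(b)]);print(o.shape);cv2.imwrite("pics/crop1.png",o)
hsv=cv2.cvtColor(I,cv2.COLOR_BGR2HSV)[190:245,250:315].astype(int)
m=((hsv[...,0]<10)|(hsv[...,0]>170))&(hsv[...,1]>110)&(hsv[...,2]>80)
v,u=np.nonzero(m);print(u+250,v+190,ray(p,(u.mean()+250,v.mean()+190),15) if len(u) else 0)
print(pix(p,[550.3,17,46]),pix(p,[550.3,17,15]),pix(p,[524,41,20.5]))
E
```

```text
(440, 790, 3)
[265 266 267 265 266 267 268 269 267 268 269] [211 211 211 212 212 212 212 212 213 213 213] [565.5  55.   15. ]
[282.7 216.6] [282.3 218.6] [272.2 228.7]
```

View pics/crop1.png

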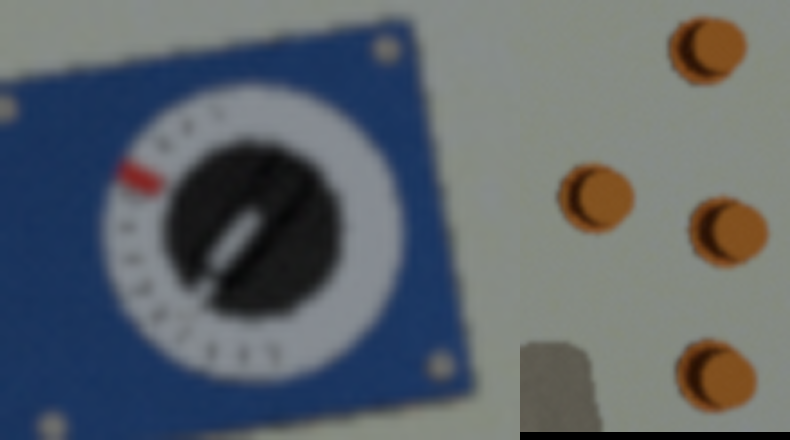

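Crop: the pointer tip is at about (275.6,226) and the red mark at about (267.5,212.5), with the dial centre at (282,218.8). That puts the mark about 1.28 rad clockwise of the pointer. The cap at (391,270) is clearly the leftmost of the four. Moving above the knob.

Call:
{"name": "drive_tool", "arguments": {"rows": [[[0.144,-0.136,0,0,0,0,1],[0.144,-0.136,0,0,0,0,1],[0.144,-0.136,0,0,0,0,1],[0.144,-0.136,0,0,0,0,1],[0.144,-0.136,0,0,0,0,1]]]}}

```text
t: 1.78
eef_pos: [283.6, -397.9, 233.8]
tcp_rot: [3.141, -0.0, 0.24]
ft_force: [-0.2, -0.8, -0.6]
opening: 1.0
grip_force: 0.0
```

Call:
{"name": "drive_tool", "arguments": {"rows": [[[0.144,-0.136,0,0,0,0,1],[0.144,-0.136,0,0,0,0,1],[0.144,-0.136,0,0,0,0,1],[0.144,-0.136,0,0,0,0,1],[0.144,-0.136,0,0,0,0,1]]]}}

```text
t: 2.4
eef_pos: [418.2, -190.0, 233.9]
tcp_rot: [3.141, -0.0, 0.24]
ft_force: [0.9, -0.7, 0.6]
opening: 1.001
grip_force: 0.0
```

Call:
{"name": "drive_tool", "arguments": {"rows": [[[0.144,-0.136,0,0,0,0,1],[0.144,-0.136,0,0,0,0,1],[0.144,-0.136,0,0,0,0,1],[0.144,-0.136,0,0,0,0,1],[0.144,-0.136,0,0,0,0,1]]]}}

```text
t: 3.02
eef_pos: [552.7, 18.1, 233.8]
tcp_rot: [3.141, -0.0, 0.24]
ft_force: [0.8, -0.0, 0.1]
opening: 1.002
grip_force: 0.0
```

Call:
{"name": "drive_tool", "arguments": {"rows": [[[0,0,0,0,0,-0.058,1],[0,0,0,0,0,-0.058,1],[0,0,0,0,0,-0.058,1],[0,0,0,0,0,-0.058,1],[0,0,0,0,0,-0.058,1]]]}}

```text
t: 3.65
eef_pos: [551.9, 16.6, 233.7]
tcp_rot: [3.141, 0.0, 1.157]
ft_force: [0.7, 0.5, 0.1]
opening: 1.003
grip_force: 0.0
```

Call:
{"name": "drive_tool", "arguments": {"rows": [[[0,0,0,0,0,-0.058,1],[0,0,0,0,0,-0.058,1],[0,0,0,0,0,-0.058,1],[0,0,0,0,0,-0.058,1],[0,0,0,0,0,-0.058,1]]]}}

```text
t: 4.28
eef_pos: [551.9, 16.6, 233.7]
tcp_rot: [3.141, 0.0, 2.068]
ft_force: [0.2, -0.8, -0.6]
opening: 1.0
grip_force: 0.0
```

Call:
{"name": "drive_tool", "arguments": {"rows": [[[0,0,0,0,0,-0.058,1],[0,0,0,0,0,-0.058,1],[0,0,0,0,0,0,1],[0,0,0,0,0,0,1]]]}}

```text
t: 4.78
eef_pos: [551.9, 16.6, 233.6]
tcp_rot: [-3.142, 0.0, 2.422]
ft_force: [0.2, -0.3, 0.7]
opening: 1.001
grip_force: 0.0
```

Very accurate. Now a look with the wrist camera.

```bash
python3 - <<'E'
from h import *
N=["knob_grip","pointer_tip","red_mark","spindle"]
for i in range(3): p=find(N,"wrist")
cv2.imwrite("pics/w1.png",p["color"])
print(p["pose"][:3,3],pix(p,[551,17,44.5]))
E
```

```text
wrist knob_grip 0.86 [547.3  21.   48. ]
wrist pointer_tip 0.77 [523.1  45.5  24.3]
wrist red_mark 0.64 [564.9  56.4  18.1]
wrist spindle 0.7 [523.9 161.9  54.9]
wrist spindle 0.42 [521.   45.   23.7]
wrist knob_grip 0.67 [551.2  24.3  42.8]
wrist pointer_tip 0.65 [523.1  46.3  24.5]
wrist red_mark 0.47 [562.4  53.8  15.3]
wrist spindle 0.57 [525.2 162.6  58. ]
wrist knob_grip 0.95 [549.2  21.6  46.1]
wrist pointer_tip 0.57 [521.8  46.6  24.5]
wrist red_mark 0.45 [564.9  50.9  15.2]
wrist red_mark 0.4 [538.2  95.3  -0.8]
wrist spindle 0.78 [524.1 163.9  54.8]
[497.76319123  64.60299449 384.85483992] [278.5 192.2]
```

View pics/w1.png

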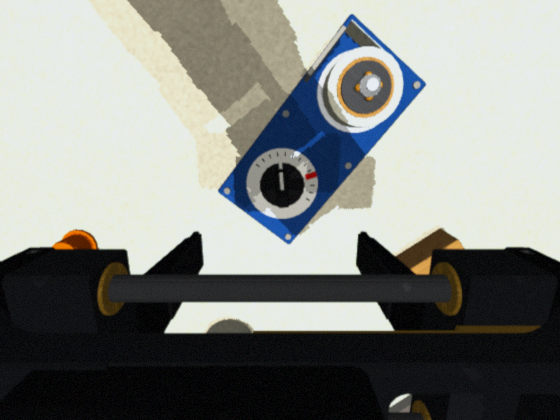

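The wrist view shows the dial centred near (282,183), the red mark at (311,176), the pointer up at about (280,160), and the stud tip at (373,84). I'll measure these precisely from a crop.

```bash
python3 - <<'E'
from h import *
p=env.read_camera("wrist");I=p["color"]
np.savez("pics/w2.npz",c=I,K=p["camera_matrix"],P=p["pose"])
a=cv2.resize(I[143:223,240:325],None,fx=7,fy=7,interpolation=cv2.INTER_CUBIC);cv2.imwrite("pics/crop2.png",a)
hsv=cv2.cvtColor(I,cv2.COLOR_BGR2HSV).astype(int)
S=np.zeros(I.shape[:2],bool);S[143:223,240:325]=1
red=S&((hsv[...,0]<10)|(hsv[...,0]>170))&(hsv[...,1]>110)&(hsv[...,2]>80)
v,u=np.nonzero(red);print("red",u.mean(),v.mean(),ray(p,(u.mean(),v.mean()),14))
g=cv2.cvtColor(I,cv2.COLOR_BGR2GRAY)
m=(S&(g<60)).astype(np.uint8);m=cv2.morphologyEx(m,cv2.MORPH_CLOSE,np.ones((5,5)))
n,l,s,c=cv2.connectedComponentsWithStats(m)
for i in range(1,n):
    if s[i,4]>300:print("dark",s[i],c[i],ray(p,c[i],21))
w_=(S&(hsv[...,1]<60)&(g>120)).astype(np.uint8)
cs,_=cv2.findContours(w_,cv2.RETR_EXTERNAL,cv2.CHAIN_APPROX_NONE)
for c in cs:
    if len(c)>15:
        e=cv2.fitEllipse(c);print("white",len(c),e,ray(p,e[0],14))
E
```

```text
red 310.56666666666666 175.16666666666666 [565.8  57.6  14. ]
dark [ 240  143   85   80 3459] [284.96559699 178.355305  ] [546.8  31.3  21. ]
white 50 ((245.79690551757812, 217.3803253173828), (10.931520462036133, 21.226512908935547), 120.18528747558594) [553.1 -41.5  14. ]
white 51 ((318.9001770019531, 216.07850646972656), (11.866562843322754, 21.401321411132812), 34.549476623535156) [614.4  31.6  14. ]
white 220 ((280.85723876953125, 183.4611358642578), (67.68146514892578, 70.03239440917969), 160.7168731689453) [549.3  22.4  14. ]
white 40 ((243.61863708496094, 147.51214599609375), (8.636490821838379, 16.575252532958984), 30.34044647216797) [485.4  17.2  14. ]
```

View pics/crop2.png

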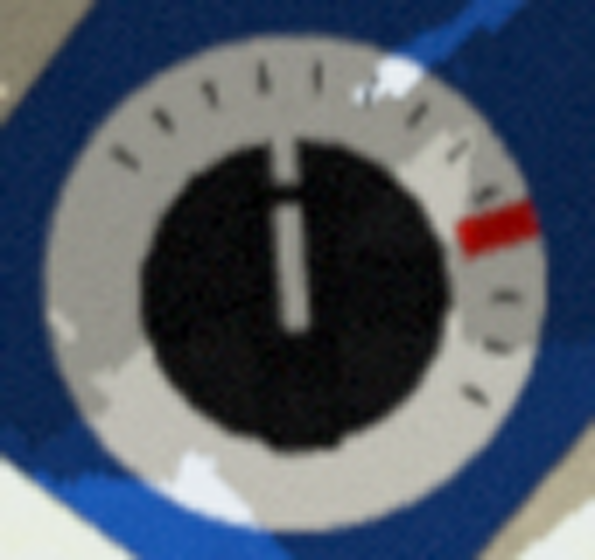

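```bash
python3 - <<'E'
from h import *
d=np.load("pics/w2.npz");p={"pose":d["P"],"camera_matrix":d["K"]}
q=lambda x,y:(240+(x+.5)/7-.5,143+(y+.5)/7-.5)
a=ray(p,q(297,330),52);b=ray(p,q(287,205),52);c=ray(p,q(295.5,282.5),14);r=ray(p,q(498,231),14)
t=ray(p,q(284,152),21);k=ray(p,q(297,298),21)
an=lambda v:np.degrees(np.arctan2(v[1],v[0]))
print(c,r,k,"bar",an(b-a),"tip",t,an(t-c),an(t-k),"red",an(r-c),np.linalg.norm(r-c),np.linalg.norm(t-c))
print(d["P"].round(3))
E
```

```text
[549.5  23.8  14. ] [566.3  57.4  14. ] [550.8  22.9  21. ] bar 143.52100316677917 tip [529.8  38.2  21. ] 143.83452316553613 143.9239884436314 red 63.434948822922074 37.56594202199644 25.386019774671293
[[ 6.56000e-01 -7.30000e-01 -1.92000e-01  4.97753e+02]
 [ 7.54000e-01  6.35000e-01  1.67000e-01  6.45910e+01]
 [ 0.00000e+00 -2.54000e-01  9.67000e-01  3.84856e+02]
 [ 0.00000e+00  0.00000e+00  0.00000e+00  1.00000e+00]]
```

Call:
{"name": "drive_tool", "arguments": {"rows": [[[0.0154,0.007,0.1,0,0,-0.0264,1],[0,0,0.16,0,0,0,1],[0,0,0.16,0,0,0,1],[0,0,0.16,0,0,0,1],[0,0,0.02,0,0,0,1]]]}}

```text
t: 6.2
eef_pos: [549.1, 20.4, 81.7]
tcp_rot: [-3.139, -0.004, 2.509]
ft_force: [0.6, -0.4, 0.4]
opening: 0.998
grip_force: 0.0
```

```bash
python3 - <<'E'
from h import *
for i in range(2): p=find(["knob_grip","pointer_tip","red_mark","spindle"],"wrist")
cv2.imwrite("pics/w3.png",p["color"])
E
```

```text
wrist pointer_tip 0.66 [521.8  44.8  25.8]
wrist red_mark 0.71 [562.2  52.4  17.5]
wrist spindle 0.91 [525.3 160.9  51.2]
wrist knob_grip 0.91 [551.6  23.1  44.9]
wrist pointer_tip 0.94 [523.5  43.1  25.7]
wrist red_mark 0.72 [564.   51.5  17.4]
wrist spindle 0.77 [525.9 162.9  52.5]
```

View pics/w3.png

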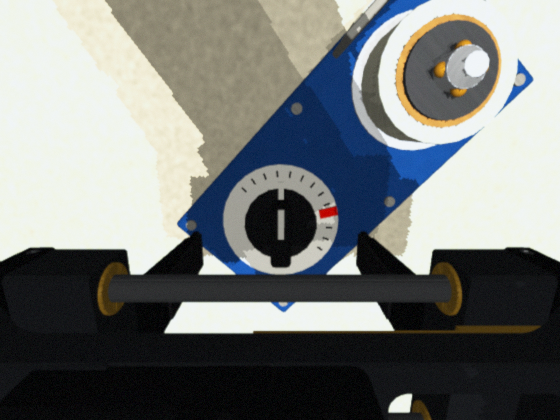

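The bar stands upright at u≈281, midway between the fingertips at 203 and 358, so the tool is centred and aligned. Going down and closing.

Call:
{"name": "drive_tool", "arguments": {"rows": [[[0,0,0.075,0,0,0,1],[0,0,0.073,0,0,0,1],[0,0,0,0,0,0,0.5],[0,0,0,0,0,0,0.2],[0,0,0,0,0,0,0.05]]]}}

```text
t: 7.32
eef_pos: [550.5, 20.4, 47.4]
tcp_rot: [3.141, 0.001, 2.509]
ft_force: [0.5, -0.1, 0.9]
opening: 0.742
grip_force: 0.0
```

Call:
{"name": "drive_tool", "arguments": {"rows": [[[0,0,0,0,0,0,0],[0,0,0,0,0,0,0],[0,0,0,0,0,0,0],[0,0,0,0,0,0,0],[0,0,0,0,0,0,0]]]}}

```text
t: 7.95
eef_pos: [550.1, 20.4, 46.6]
tcp_rot: [-3.142, 0.0, 2.509]
ft_force: [-0.5, -0.2, -1.5]
opening: 0.216
grip_force: 0.0
```

Call:
{"name": "drive_tool", "arguments": {"rows": [[[0,0,0,0,0,0,0],[0,0,0,0,0,0,0],[0,0,0,0,0,0,0],[0,0,0,0,0,0,0]]]}}

```text
t: 8.45
eef_pos: [550.8, 21.2, 46.7]
tcp_rot: [3.14, 0.001, 2.509]
ft_force: [3.6, 7.8, -1.9]
opening: 0.147
grip_force: 30.0
```

```bash
python3 - <<'E'
from h import *
print(env.state())
E
```

```text
{'t': 8.45, 'joints': array([-8.18000541e-02,  6.47048530e-01,  1.90388347e+00,  1.49304015e-03,
        5.89175259e-01, -1.02125908e+00]), 'qvel': array([ 0.00030268,  0.0022845 , -0.00190203,  0.00037379,  0.0004321 ,
        0.00150452]), 'tau': array([-4.44025844e+00, -6.01515412e+01, -1.30185878e+01, -1.25512350e+00,
        7.81913437e-01, -3.82593332e-02]), 'eef_pos': array([550.78309028,  21.17674039,  46.65414611]), 'tcp_rot': array([3.14010805e+00, 8.31969789e-04, 2.50901404e+00]), 'ft_force': array([ 3.57191144,  7.80582826, -1.85844294]), 'moment': array([ 1.50874925, -0.79245785, -0.06688875]), 'grip_force': 29.967953860759735, 'opening': 0.14705108556019791}
```

Call:
{"name": "drive_tool", "arguments": {"rows": [[[0,0.006,0,0,0,0.03,0],[0,0,0,0,0,0.04,0],[0,0,0,0,0,0.05,0],[0,0,0,0,0,0.05,0],[0,0,0,0,0,0.03,0]]]}}

```text
t: 9.07
eef_pos: [550.9, 21.4, 46.6]
tcp_rot: [-3.141, 0.0, 1.877]
ft_force: [-0.7, -1.4, 1.5]
opening: 0.146
grip_force: 30.0
```

Call:
{"name": "drive_tool", "arguments": {"rows": [[[0,0,0,0,0,0.05,0],[0,0,0,0,0,0.05,0],[0,0,0,0,0,0.05,0],[0,0,0,0,0,0.05,0],[0,0,0,0,0,0.03,0]]]}}

```text
t: 9.7
eef_pos: [551.0, 21.5, 46.6]
tcp_rot: [3.142, 0.0, 1.155]
ft_force: [0.6, -1.5, 1.0]
opening: 0.145
grip_force: 30.0
```

Call:
{"name": "drive_tool", "arguments": {"rows": [[[0,0,0,0,0,0,0],[0,0,0,0,0,0,0]]]}}

```text
t: 9.95
eef_pos: [551.0, 21.5, 46.6]
tcp_rot: [3.142, 0.0, 1.161]
ft_force: [0.0, -2.5, 1.4]
opening: 0.142
grip_force: 30.0
```

```bash
python3 - <<'E'
from h import *
o=[]
p=env.read_camera("wrist");I=p["color"]
np.savez("pics/w4.npz",c=I,K=p["camera_matrix"],P=p["pose"])
find(["knob_grip","pointer_tip","red_mark","spindle"],"wrist",p=p)
c=pix(p,[551,21.5,14]).astype(int);print(c)
x0,y0=c[0]-60,c[1]-70
print(x0,y0);cv2.imwrite("pics/crop4.png",cv2.resize(I[y0:y0+100,x0:x0+120],None,fx=6,fy=6,interpolation=cv2.INTER_CUBIC))
E
```

```text
wrist knob_grip 0.9 [551.1  23.   45.3]
wrist pointer_tip 0.73 [562.8  55.   24.5]
wrist red_mark 0.53 [562.5  53.7  18.8]
wrist red_mark 0.3 [551.9  20.8  46. ]
wrist spindle 0.64 [525. 160.  56.]
[280 242]
220 172
```

View pics/crop4.png

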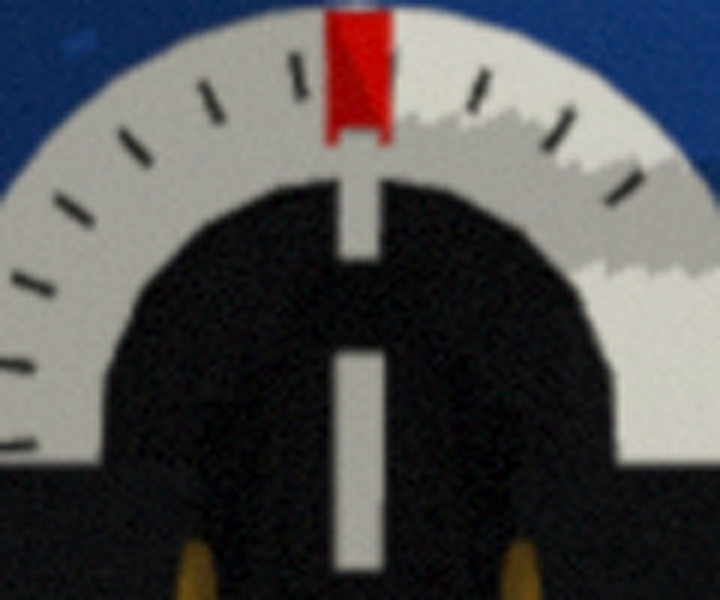

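The pointer (u≈359) lies exactly on the red mark (u≈359). Holding briefly, then releasing and rising.

Call:
{"name": "drive_tool", "arguments": {"rows": [[[0,0,0,0,0,0,0],[0,0,0,0,0,0,0],[0,0,0,0,0,0,0.3],[0,0,0,0,0,0,0.6],[0,0,0,0,0,0,0.6]]]}}

```text
t: 10.82
eef_pos: [551.0, 21.7, 46.6]
tcp_rot: [-3.142, 0.0, 1.159]
ft_force: [-0.8, -0.1, 0.3]
opening: 0.402
grip_force: 0.0
```

Call:
{"name": "drive_tool", "arguments": {"rows": [[[0,0,0,0,0,0,0.6],[0,0,-0.06,0,0,0,0.6],[0,0,-0.12,0,0,0,0.6],[0,0,-0.16,0,0,0,0.6],[0,0,0,0,0,0,0.6]]]}}

```text
t: 11.45
eef_pos: [552.2, 21.5, 135.1]
tcp_rot: [3.136, -0.002, 1.158]
ft_force: [0.2, 0.2, 0.0]
opening: 0.595
grip_force: 0.0
```

```bash
python3 - <<'E'
from h import *
for i in range(3): p=find(["pointer_tip","red_mark","spindle","noses"],"wrist")
np.savez("pics/w5.npz",c=p["color"],K=p["camera_matrix"],P=p["pose"])
I=p["color"];c=pix(p,[525,160,70]).astype(int);print(c,p["pose"][:3,3])
cv2.imwrite("pics/w5.png",I)
E
```

```text
wrist pointer_tip 0.67 [559.3  55.   26.3]
wrist red_mark 0.55 [560.3  50.8  16.3]
wrist spindle 0.86 [524.6 162.3  53.3]
wrist spindle 0.74 [562.6  57.6  24.3]
wrist spindle 0.45 [551.6  19.9  44.8]
wrist noses 0.93 [527.6 163.3  64.1]
wrist pointer_tip 0.74 [561.3  55.5  24.2]
wrist red_mark 0.52 [563.   56.3  18.1]
wrist spindle 0.85 [526.7 162.3  55.9]
wrist noses 0.71 [528.5 159.4  64.9]
wrist noses 0.26 [526.2 161.9  55.7]
wrist pointer_tip 0.75 [564.7  57.1  26. ]
wrist red_mark 0.54 [563.1  55.4  16.2]
wrist spindle 0.71 [523.4 163.4  55.6]
wrist noses 0.89 [527.1 164.1  66.8]
wrist noses 0.71 [524.8 165.1  52.7]
[159  59] [579.62390865  88.26398241 282.35980727]
```

View pics/w5.png

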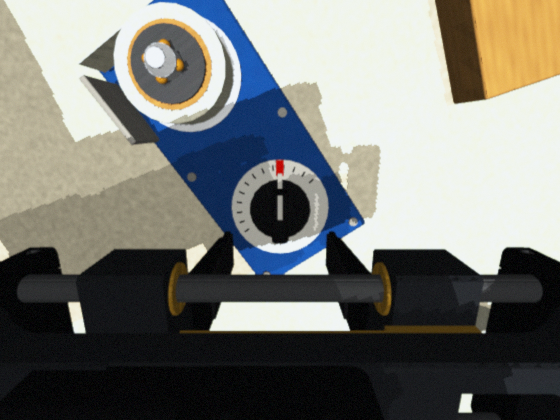

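The pointer stays on the mark (both at u≈280). The stud tip is at (155,56) and the dark seat disc near (167,68). Triangulating the spindle, with the knob as the reference for bias.

```bash
python3 - <<'E'
from h import *
for f in("w5",):
    d=np.load(f"pics/{f}.npz");p={"pose":d["P"],"camera_matrix":d["K"]};I=d["c"]
    hsv=cv2.cvtColor(I,cv2.COLOR_BGR2HSV).astype(int)
    S=np.zeros(I.shape[:2],bool);S[0:135,105:245]=1
    o=(S&(hsv[...,0]>8)&(hsv[...,0]<25)&(hsv[...,1]>130)&(hsv[...,2]>100)).astype(np.uint8)
    cs,_=cv2.findContours(o,cv2.RETR_EXTERNAL,cv2.CHAIN_APPROX_NONE)
    c=max(cs,key=cv2.contourArea);e=cv2.fitEllipse(c);print("ring",e,ray(p,e[0],52),ray(p,e[0],56))
    inn=(S&(hsv[...,2]<110)).astype(np.uint8);m=np.zeros_like(inn);cv2.ellipse(m,e,1,-1)
    cs,_=cv2.findContours(inn*m,cv2.RETR_EXTERNAL,cv2.CHAIN_APPROX_NONE);c=max(cs,key=cv2.contourArea)
    e=cv2.fitEllipse(c);print("disc",e,ray(p,e[0],56))
    print("tip",ray(p,(155,56),78),"bar",ray(p,(280,207),52),"dial",ray(p,(280,205),14))
E
```

```text
ring ((168.9337921142578, 63.66109848022461), (79.89785766601562, 91.03487396240234), 154.5459442138672) [525.2 161.3  52. ] [526.1 160.   56. ]
disc ((167.88388061523438, 63.2980842590332), (70.7164535522461, 81.09839630126953), 149.2723388671875) [525.6 160.5  56. ]
tip [525.5 160.4  78. ] bar [555.4  32.6  52. ] dial [552.2  25.2  14. ]
```

Call:
{"name": "drive_tool", "arguments": {"rows": [[[0,0,-0.03,0,0,-0.0437,0.8],[0,0,-0.03,0,0,-0.0437,0.8],[0,0,0,0,0,-0.0437,0.8],[-0.154,-0.0686,0,0,0,0,0.8],[-0.154,-0.0686,0,0,0,0,0.8]]]}}

```text
t: 12.82
eef_pos: [516.3, -56.0, 146.6]
tcp_rot: [3.141, 0.0, 1.572]
ft_force: [0.1, -0.7, -0.1]
opening: 0.805
grip_force: 0.0
```

Call:
{"name": "drive_tool", "arguments": {"rows": [[[-0.154,-0.0686,0,0,0,0,0.8],[-0.154,-0.0686,0,0,0,0,0.8],[-0.154,-0.0686,0,0,0,0,0.8],[-0.154,-0.0686,0,0,0,0,0.8],[-0.154,-0.0686,0,0,0,0,0.8]]]}}

```text
t: 13.45
eef_pos: [430.2, -249.1, 146.8]
tcp_rot: [3.141, 0.0, 1.57]
ft_force: [0.2, -0.6, -0.6]
opening: 0.8
grip_force: 0.0
```

Call:
{"name": "drive_tool", "arguments": {"rows": [[[0,0,0,0,0,0,0.8],[0,0,0,0,0,0,0.8]]]}}

```text
t: 13.7
eef_pos: [430.8, -247.6, 146.6]
tcp_rot: [-3.142, -0.0, 1.57]
ft_force: [0.0, 1.0, 0.8]
opening: 0.801
grip_force: 0.0
```

```bash
python3 - <<'E'
from h import *
for i in range(3): p=find(["cap"],"wrist")
find(["pointer_tip","red_mark"],"top")
print(pix(p,[433,-249,34]));cv2.imwrite("pics/w6.png",p["color"])
E
```

```text
wrist cap 0.9 [ 4.302e+02 -2.481e+02  1.000e-01]
wrist cap 0.67 [ 5.371e+02 -3.196e+02 -2.000e-01]
wrist cap 0.61 [ 415.8 -333.    -0.5]
wrist cap 0.56 [ 320.4 -322.1    0.9]
wrist cap 0.8 [ 319.2 -322.9   -1.2]
wrist cap 0.75 [ 537.1 -326.2   -1. ]
wrist cap 0.72 [ 416.2 -331.1   -1.1]
wrist cap 0.61 [ 432.3 -247.5    1.2]
wrist cap 0.98 [ 415.8 -332.2   -2.4]
wrist cap 0.91 [ 321.7 -321.3    0.5]
wrist cap 0.77 [ 5.379e+02 -3.234e+02  4.000e-01]
wrist cap 0.68 [ 430.2 -249.3    1.9]
top pointer_tip 0.58 [565.4  54.6  22.2]
[281.6 212.5]
```

View pics/w6.png

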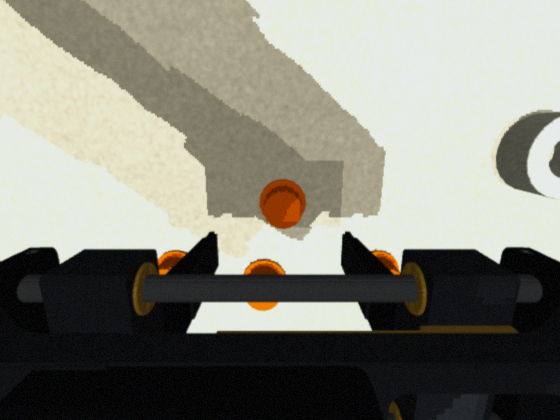

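The cap sits between the fingertips: flange outline centre about (282.5,203), with the other caps behind the bar at (172,262), (264,284) and (385,262).

```bash
python3 - <<'E'
from h import *
p=env.read_camera("wrist");I=p["color"]
hsv=cv2.cvtColor(I,cv2.COLOR_BGR2HSV).astype(int)
m=((hsv[...,0]<22)&(hsv[...,1]>170)&(hsv[...,2]>60));m[:165]=0;m[240:]=0;m[:,:240]=0;m[:,330:]=0
cs,_=cv2.findContours(m.astype(np.uint8),cv2.RETR_EXTERNAL,cv2.CHAIN_APPROX_NONE);c=max(cs,key=cv2.contourArea)
e=cv2.fitEllipse(c);b=cv2.boundingRect(c);print(e,b)
print(ray(p,e[0],4),"left-right mid",ray(p,(b[0]+b[2]/2-.5,b[1]+24),4),"top edge",ray(p,(e[0][0],b[1]),4),"bottom at4/34",ray(p,(e[0][0],b[1]+b[3]),4),ray(p,(e[0][0],b[1]+b[3]),34),env.state()["eef_pos"])
E
```

```text
((282.4898986816406, 202.52662658691406), (44.58244323730469, 48.05978012084961), 177.01123046875) (260, 179, 46, 49)
[ 433.9 -247.4    4. ] left-right mid [ 433.9 -247.9    4. ] top edge [ 433.9 -223.2    4. ] bottom at4/34 [ 434.  -274.8    4. ] [ 433.6 -264.6   34. ] [ 430.91561162 -247.62442916  146.61735016]
```

Call:
{"name": "drive_tool", "arguments": {"rows": [[[-0.003,0.0076,0.06,0,0,0,0.8],[0,0,0.14,0,0,0,0.8],[0,0,0.14,0,0,0,0.8],[0,0,0.08,0,0,0,0.8],[0,0,0,0,0,0,0.8]]]}}

```text
t: 14.82
eef_pos: [432.0, -248.1, 39.8]
tcp_rot: [-3.139, -0.002, 1.57]
ft_force: [0.1, -0.5, 0.1]
opening: 0.796
grip_force: 0.0
```

Call:
{"name": "drive_tool", "arguments": {"rows": [[[0,0,0,0,0,0,0.8]]]}}

```text
t: 14.95
eef_pos: [432.9, -248.7, 41.8]
tcp_rot: [3.141, 0.0, 1.57]
ft_force: [0.7, 0.5, 0.2]
opening: 0.799
grip_force: 0.0
```

Remaining 16.8 mm.

Call:
{"name": "drive_tool", "arguments": {"rows": [[[0,0,0.04,0,0,0,0.8],[0,0,0.027,0,0,0,0.8],[0,0,0,0,0,0,0.5],[0,0,0,0,0,0,0.2],[0,0,0,0,0,0,0.2]]]}}

```text
t: 15.58
eef_pos: [432.8, -248.7, 25.1]
tcp_rot: [3.141, 0.0, 1.57]
ft_force: [-1.0, 0.4, 0.7]
opening: 0.541
grip_force: 0.0
```

Call:
{"name": "drive_tool", "arguments": {"rows": [[[0,0,0,0,0,0,0],[0,0,0,0,0,0,0],[0,0,0,0,0,0,0],[0,0,0,0,0,0,0]]]}}

```text
t: 16.08
eef_pos: [432.8, -248.7, 25.0]
tcp_rot: [3.141, 0.0, 1.57]
ft_force: [-0.2, 0.7, 3.5]
opening: 0.382
grip_force: 30.0
```

Call:
{"name": "drive_tool", "arguments": {"rows": [[[0,0,-0.06,0,0,0,0],[0,0,-0.14,0,0,0,0],[0,0,-0.16,0,0,0,0],[0,0,-0.12,0,0,0,0],[0,0,-0.06,0,0,0,0]]]}}

```text
t: 16.7
eef_pos: [432.9, -248.7, 162.0]
tcp_rot: [3.14, 0.002, 1.57]
ft_force: [-0.1, 0.0, 0.1]
opening: 0.382
grip_force: 30.0
```

Call:
{"name": "drive_tool", "arguments": {"rows": [[[0.181,0.041,0,0,0,0,0],[0.181,0.041,0,0,0,0,0],[0.181,0.041,0,0,0,0,0],[0.181,0.041,0,0,0,0,0],[0.181,0.041,0,0,0,0,0]]]}}

```text
t: 17.32
eef_pos: [484.0, -20.9, 159.7]
tcp_rot: [-3.141, -0.0, 1.57]
ft_force: [1.1, -0.1, -0.5]
opening: 0.382
grip_force: 30.0
```

Call:
{"name": "drive_tool", "arguments": {"rows": [[[0.181,0.041,0,0,0,0,0],[0.181,0.041,0,0,0,0,0],[0.181,0.041,0,0,0,0,0],[0.181,0.041,0,0,0,0,0],[0,0,0,0,0,0,0]]]}}

```text
t: 17.95
eef_pos: [525.1, 161.0, 159.4]
tcp_rot: [-3.141, 0.0, 1.574]
ft_force: [-0.5, 0.6, -0.3]
opening: 0.381
grip_force: 30.0
```

```bash
python3 - <<'E'
from h import *
for i in range(2): p=find(["cap","spindle"],"wrist")
find(["cap","spindle","pointer_tip"],"top")
cv2.imwrite("pics/w7.png",p["color"]);s=env.state();print(s["eef_pos"],s["ft_force"],s["opening"])
E
```

```text
wrist cap 0.83 [522.1 162.7 136.4]
wrist spindle 0.85 [527.  162.2  54.1]
wrist cap 0.95 [521.7 159.9 138.1]
wrist cap 0.72 [524.5 161.6  51. ]
wrist spindle 0.87 [524.1 163.   53.8]
top cap 0.87 [ 320.4 -326.4   -1.1]
top cap 0.82 [ 536.  -327.1    4. ]
top cap 0.59 [ 414.9 -338.    -1.1]
top pointer_tip 0.68 [566.2  51.4  20.3]
[525.23723867 158.05420437 159.95074975] [0.22769085 0.05318195 0.69897081] 0.3817811547876604
```

View pics/w7.png

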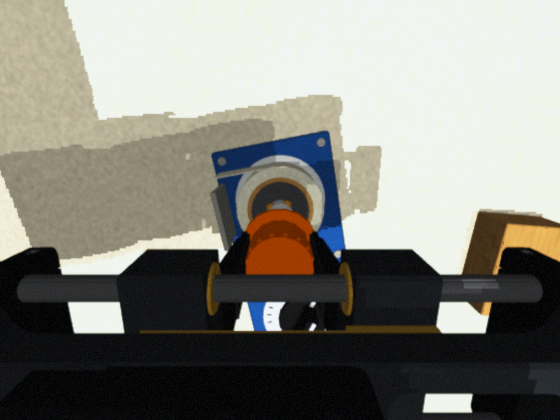

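The cap is held squarely (centre u≈281) in line with the seat disc (u≈281). Descending to just above the stud.

Call:
{"name": "drive_tool", "arguments": {"rows": [[[0.004,0,0.05,0,0,0,0],[0,0,0.08,0,0,0,0],[0,0,0.06,0,0,0,0],[0,0,0.02,0,0,0,0],[0,0,0,0,0,0,0]]]}}

```text
t: 19.08
eef_pos: [525.2, 159.6, 107.1]
tcp_rot: [-3.141, 0.0, 1.57]
ft_force: [-0.0, -1.2, -0.5]
opening: 0.379
grip_force: 30.0
```

Call:
{"name": "drive_tool", "arguments": {"rows": [[[0,0,0.012,0,0,0,0],[0,0,0.012,0,0,0,0],[0,0,0.008,0,0,0,0],[0,0,0,0,0,0,0]]]}}

```text
t: 19.58
eef_pos: [525.2, 159.6, 99.3]
tcp_rot: [-3.141, 0.0, 1.57]
ft_force: [0.2, 1.1, -0.5]
opening: 0.377
grip_force: 30.0
```

Call:
{"name": "drive_tool", "arguments": {"rows": [[[0,0,0.008,0,0,0,0],[0,0,0.008,0,0,0,0],[0,0,0.005,0,0,0,0],[0,0,0,0,0,0,0]]]}}

```text
t: 20.08
eef_pos: [525.2, 159.6, 94.0]
tcp_rot: [-3.141, 0.0, 1.57]
ft_force: [-0.4, 0.1, -0.9]
opening: 0.376
grip_force: 30.0
```

No lateral contact at all. Now onto the noses, slowly.

Call:
{"name": "drive_tool", "arguments": {"rows": [[[0,0,0.008,0,0,0,0],[0,0,0.008,0,0,0,0],[0,0,0.004,0,0,0,0],[0,0,0,0,0,0,0]]]}}

```text
t: 20.58
eef_pos: [525.5, 159.3, 89.4]
tcp_rot: [3.141, 0.0, 1.57]
ft_force: [0.1, -4.1, 2.9]
opening: 0.378
grip_force: 30.0
```

Call:
{"name": "drive_tool", "arguments": {"rows": [[[-0.003,0,0.008,0,0,0,0],[0,0,0.008,0,0,0,0],[0,0,0.008,0,0,0,0],[0,0,0,0,0,0,0]]]}}

```text
t: 21.08
eef_pos: [524.9, 158.9, 82.6]
tcp_rot: [-3.141, 0.0, 1.57]
ft_force: [-0.3, -1.4, -2.7]
opening: 0.38
grip_force: 30.0
```

Call:
{"name": "drive_tool", "arguments": {"rows": [[[0,0,0.006,0,0,0,0],[0,0,0.003,0,0,0,0],[0,0,0,0,0,0,0],[0,0,0,0,0,0,0]]]}}

```text
t: 21.58
eef_pos: [525.2, 159.0, 81.0]
tcp_rot: [3.141, -0.0, 1.57]
ft_force: [-1.5, 1.2, 2.0]
opening: 0.38
grip_force: 30.0
```

Call:
{"name": "drive_tool", "arguments": {"rows": [[[0,0,0.004,0,0,0,0],[0,0,0,0,0,0,0],[0,0,0,0,0,0,0]]]}}

```text
t: 21.95
eef_pos: [525.2, 159.0, 81.0]
tcp_rot: [3.141, -0.0, 1.57]
ft_force: [-3.9, 0.4, 15.1]
opening: 0.379
grip_force: 30.0
```

Call:
{"name": "drive_tool", "arguments": {"rows": [[[0,0,-0.0012,0,0,0,0],[0,0,0,0,0,0,0],[0,0,0,0,0,0,0]]]}}

```text
t: 22.32
eef_pos: [525.2, 158.9, 81.0]
tcp_rot: [3.141, -0.0, 1.57]
ft_force: [-3.0, -0.1, 12.1]
opening: 0.382
grip_force: 30.0
```

```bash
python3 - <<'E'
from h import *
p=find(["cap","pointer_tip","red_mark"],"top");I=p["color"]
cv2.imwrite("pics/f.png",cv2.resize(env.read_camera("scene")["color"][180:270,230:370],None,fx=5,fy=5,interpolation=cv2.INTER_CUBIC))
for i in range(3):
    env.read_camera("top");s=env.state();print(s["eef_pos"],s["ft_force"],s["grip_force"])
E
```

```text
top cap 0.92 [ 415.3 -338.5   -2.5]
top cap 0.76 [ 535.1 -330.4   -1.1]
top cap 0.62 [ 317.4 -324.6   -1.7]
top cap 0.52 [551.3  16.3  46.1]
top pointer_tip 0.89 [565.7  51.3  18.2]
[525.21575372 158.96169513  80.95483851] [-3.37219537  0.34949043 11.80108824] 30.002794079482555
[525.24259589 158.96515925  80.96992454] [-3.49254089  1.48484698 10.93421544] 30.002781003713608
[525.21162748 158.9733235   80.94844238] [-2.54485591  0.47006432 11.72362428] 30.002693217247725
```

View pics/f.png

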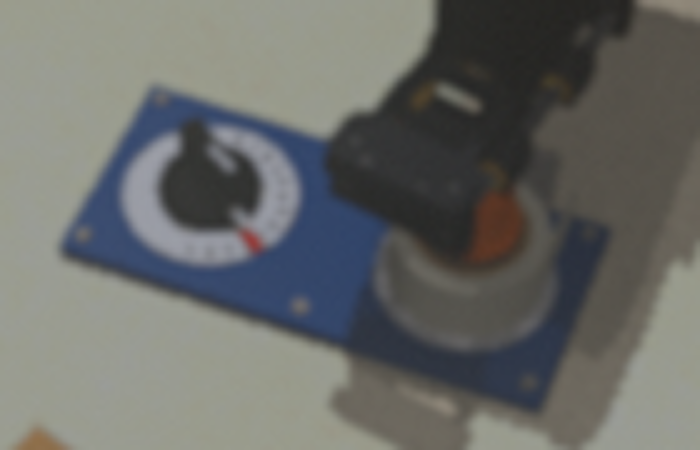

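The cap is seated on the spindle at (497,225) and the pointer is at the red mark at (250,238). The push is steady at about 11.5 N, so I'm handing in.

```bash
python3 -c "
from cell import env
print(env.job_done())"
```

```text
the job is handed in; nothing more can be done
None
```

I turned the knob's pointer to the red mark, pressed the cap down over the noses to the seat, and handed the job in still gripping it and pushing down at about 11.5 N; the hand-in call gave no verdict.

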